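# Fit the collars to a calibration well and hold the probe centred in its bore

## Task

Make the calibration well ready by lowering the wide orange collar over its steel sleeve until it is fully home on the housing, then the narrow green collar fully home on top of it; lower them, do not drop them. Then take the probe out of its parking stand and lower its rod into the middle of the sleeve's bore, without ever touching the well, until the red band is level with the sleeve's mouth. Finish while still holding the probe there, upright, still and centred, and leave the other things on the table undisturbed.

Things in the scene. Friction and masses are not known exactly. Their poses are not given: they have to be found in the camera images.
- well: fixed calibration well: grey housing 120 (x) x 100 (y) x 30 mm high, display and two buttons on its -x side; amid its top an upright steel sleeve, outer diameter 32, bore 24, 50 mm tall, its mouth 80 mm above the table. The bore runs on into the housing and ends 76 mm below the mouth. Origin: centre of the underside, on the sleeve axis; z up
- well_mouth (a point): centre of the sleeve's upper opening, on the bore axis, 80 mm above the table; axes as those of the well
- stand: fixed parking stand: dark steel foot 80 x 80 x 8 mm and a grey column 44 x 44 mm whose top is 90 mm above the table, with a vertical through hole of 18 mm in which the probe's rod hangs. Origin: centre of the underside, on the hole's axis; z up
- probe: loose probe, 134 mm long, upright in the stand: steel rod 10 mm thick, 80 mm long; black flange 30 mm wide, 80 to 86 mm above the tip, resting on the stand; above it, to 134 mm, a black square handle 22 x 22 mm (flats face its x and y). 70 g. Red band round the rod 48 to 52 mm above the tip; when it is level with the mouth the tip is 50 mm deep. Origin: the rod tip; z up along the rod
- wide_collar: loose orange ring lying flat, outer diameter 60, inner diameter 38, 20 mm high, 60 g nominal. Origin: centre of its underside; z up. Home: underside on the housing top, 30 mm above the table
- narrow_collar: loose green ring lying flat, outer diameter 50, inner diameter 38, 20 mm high, 40 g nominal. Origin: centre of its underside; z up. Home: underside on the orange collar, 50 mm above the table
- orange_beaker: bystander: small glass beaker with orange contents, 41 x 46 x 59 mm, origin under its centre
- stopper: bystander: red-brown rubber stopper, 27 mm wide, 26 mm high, origin under its centre
- brown_bottle: bystander: dark brown bottle with a dark cap, 52 mm wide, 100 mm high, origin under its centre
- timer: bystander: white lab timer lying flat, 62 x 66 x 19 mm, origin under its centre
Mind the look-alikes: they are no part of the job. Several things look just like the wide_collar: the one meant starts farthest from the robot's base.

How it is judged:
On the way, in this order (a step that is already met when the one before it is completed fails the run):
1. the wide orange collar is on the sleeve, fully home on the housing, and let go (horizontal distance between wide_collar and well below 0.005 m and z of wide_collar in the frame of well between 0.027 and 0.033 m and angle between wide_collar's own z axis and vertical below 0.08 rad and contact force between the fingers and wide_collar below 0.1 N), for 0.2 s.
2. the narrow green collar is on the sleeve, fully home on the orange one, and let go (all of step 1 and horizontal distance between narrow_collar and well below 0.005 m and z of narrow_collar in the frame of well between 0.047 and 0.053 m and angle between narrow_collar's own z axis and vertical below 0.08 rad and contact force between the fingers and narrow_collar below 0.1 N), for 0.2 s.
3. the probe is lifted clear of the stand, above the sleeve's mouth (height (world z) of probe above 0.083 m and contact force between the fingers and probe above 1 N and contact force between probe and stand below 0.1 N), for 0.1 s.
4. the held probe hangs centred in the bore at depth, touching nothing (horizontal distance between probe and well_mouth below 0.0045 m and angle between probe's own z axis and vertical below 0.07 rad and z of probe in the frame of well_mouth between -0.059 and -0.041 m and contact force between probe and well below 0.2 N and contact force between probe and stand below 0.2 N and contact force between probe and wide_collar below 0.2 N and contact force between probe and narrow_collar below 0.2 N and contact force between the fingers and probe above 1 N), for 0.3 s.
At the end, for the whole second after the job is handed in: Collars let go and flat on the sleeve, orange on the housing, green on it (3 mm in height, 5 mm off axis); gripper holds the probe still, upright (0.07 rad), tip within 4.5 mm of the bore axis, 41 to 59 mm below the mouth, touching neither well, collars nor stand (all of step 2 and all of step 4 and linear speed of probe below 0.015 m/s); the arm keeps its last pose, push and grip.
It fails at once if the probe touches the well (contact force between probe and well above 0.5 N).
It fails at once if a collar is dropped (falls freely by more than about 13 mm) ((contact force between anything else and wide_collar below 0.01 N and linear speed of wide_collar above 0.5 m/s) or (contact force between anything else and narrow_collar below 0.01 N and linear speed of narrow_collar above 0.5 m/s)).
It fails at once if a bystander is shifted by more than 20 mm or tipped over (distance of any of orange_beaker, stopper, brown_bottle, timer from where it was at the start of the episode above 0.02 m or angle between any of orange_beaker, stopper, brown_bottle, timer's own z axis and vertical above 0.5 rad).
It also fails if it takes over 69 s, if anything falls off the work surface, if the arm or the gripper's body presses on something with over 40 N, if the wrist force passes 120 N, or if a joint passes its speed limit or range.

## Robot

A 6-joint arm with a two-finger parallel gripper is mounted at the origin on the work surface; the furniture and walls round the work are solid. World frame = base frame: x ahead of the robot, y to its left, z up, the work surface at z = 0. Lengths are in m, angles in rad, forces in N, time in s.
With the tool pointing down it reaches from about 0.35 to 0.975 m from the base axis. Payload 4.9 kg.
Tool frame: the origin (TCP) lies on the centre line of the jaws, within the pads' length; the fingertips stand manip.nose_length ahead of it and the grasp point (between the pads) lies 2 mm behind it (manip.nose_length is the distance from the TCP to the fingertips, in m); z points along the fingers, y is the line along which they close (so a half turn about z gives the same grasp; the last joint's range is limited). The gripper opens to 85 mm and grips with 20 to 120 N. Pads are 22 mm wide; open, the fingers measure 114 mm over their backs; the gripper's body (76 mm by 85 mm) begins 54 mm behind the grasp point. The pads swing forward as they close: fully open they stand 13 mm farther back than shut.
Start: joints at [-0.119, 0.053, 1.613, -0, 1.476, -0.119], TCP at [0.625, 0, 0.248] pointing down, gripper open.
Joint ranges: [-3.01, 3.01], [-1.01, 2.22], [0.06, 2.58], [-1.02, 4.17], [0.09, 2.62], [-3.14, 3.14]. Speed limits (rad/s): [2.57, 2.57, 3.14, 3.14, 3.14, 3.14].

## Interface

Orientations are given as a 3x3 rotation matrix whose columns are the frame's x, y, z axes.
In Python, from plant import manip gives the robot as it stands.
- The arm moves only by the shell command python3 -m creep 'ROWS' [FORCE]. ROWS is JSON, a list of rows, each a list of 7 numbers: the shift along the tool's x, y, z in units of 25 mm (1.0 is 25 mm), then the turn, a rotation vector about the tool's x, y, z in units of 6 degrees (1.0 is 6 degrees), then the finger opening in mm, from 0 to 85.4. A call has 1 to 5 rows; each row shifts and turns the commanded pose from where the row before left it, along the tool's axes as they then stand; what a row does not reach is not made up. A row lasts 1/10 s, in which the tool goes at most 50 mm and 8.59 degrees, less where a joint would pass 70% of its speed; a pose out of reach is approached as far as the arm can. A call is refused whole if a number of a shift passes 1 or a number of a turn 1, either way. A call with a gripper value outside its range is refused whole. The fingers move at their own pace and stop on an object; FORCE is the grip in N (left out, the last holds). Time passes only in rows, so rows that do not move let the fingers close. It gives the time, the measured TCP pose, the force, the opening and the grip force at its end, in the units of the state.
- manip.sense(): the state, without advancing time (a new reading comes with each control period).
- manip.get_image(name): name is "scene" or "side" or "wrist"; returns a dict with "image" (384x512x3 uint8, red, green, blue), "mtx" (3x3 intrinsics, pixels), "position" and "rotation" of the camera in the world; the wrist camera has in their place "tool_from_camera" (4x4, takes a point from camera to tool coordinates, whose origin is the TCP and whose axes are the flange's). Camera axes: x right, y up, looking along -z (the intrinsics and any distortion apply to the point x, -y, -z); pixel columns grow to the right and rows downward; lengths in m; the calibration is good to about 2 mm. A picture is of the moment at which its call begins: read the wrist's pose just before it. There is no depth.
- manip.close_job(): hands the job in; it is judged then, once.
The state is a dict: "time": time; "joint_positions": joint angles; "qvel": joint speeds; "tau": joint torques, N m; "position": TCP position; "orientation": TCP orientation; "ft_force": force on the tool from outside, world axes, zero at the start; "moment": the same for the moment, N m; "opening": finger opening in m; "grasp_force": force on a finger pad.
Only numpy, scipy, OpenCV 4.12 (cv2) and the standard library are available. Lean on these libraries where they do the work, as an engineer would, in place of code of your own. Each camera call takes 0.05 s, during which the arm holds its last target. There are 200 camera calls.

## Working session

There is one attempt and no reset: what is moved stays moved. The work goes in short steps, Python scripts to look and compute and a shell command to move; the robot and the scene stay as the last step left them, time stands still between calls to the robot, and variables do not carry over. Pictures are saved under pics/ and viewed, at most 10 in all, crops included, and the job is handed in when it is done.

```bash
mkdir -p pics; ls; python3 - <<'E'
from plant import manip
import cv2,numpy as np
print(manip.nose_length, manip.sense())
for n in("scene","side","wrist"):
    d=manip.get_image(n); cv2.imwrite(f"pics/{n}0.png",d["image"][:,:,::-1]); print({k:v for k,v in d.items() if k!="image"})
    np.savez(f"pics/{n}0.npz",**d)
E
```

```text
pics
0.017 {'time': 0.0, 'joint_positions': array([-1.18998542e-01,  5.33439596e-02,  1.61427754e+00, -1.69370530e-05,
        1.47598270e+00, -1.19051350e-01]), 'qvel': array([-3.40587957e-04, -3.79041847e-04, -8.77117052e-04,  9.43873577e-05,
       -1.34762049e-03, -1.42640834e-04]), 'tau': array([ 2.70554956e-04, -3.93670499e+01, -3.70175600e+01, -1.62778279e-04,
        6.93513779e-03, -6.06393527e-06]), 'position': array([6.24422371e-01, 6.59329067e-05, 2.47080805e-01]), 'orientation': array([[-5.42058459e-05,  9.99998000e-01, -1.99931532e-03],
       [ 9.99999974e-01,  5.46499296e-05,  2.22063949e-04],
       [ 2.22172767e-04, -1.99930323e-03, -9.99997977e-01]]), 'ft_force': array([-0.15724473, -0.05217235, -0.37880259]), 'moment': array([-0.00183098,  0.02160822, -0.01520526]), 'grasp_force': 0.0, 'opening': 0.08515200975380201}
{'mtx': array([[461.05244016,   0.        , 248.82522391],
       [  0.        , 461.05244016, 188.59858383],
       [  0.        ,   0.        ,   1.        ]]), 'position': array([-0.21445416,  0.61543202,  0.8953664 ]), 'rotation': array([[-0.65927
[... 335 characters left out ...]
9,  0.82803654]), 'rotation': array([[ 0.86428574,  0.31126419, -0.39512626],
       [-0.50282775,  0.55527265, -0.66244739],
       [ 0.01320665,  0.77122428,  0.6364265 ]])}
{'mtx': array([[307.9291294 ,   0.        , 259.12728106],
       [  0.        , 307.9291294 , 195.5945775 ],
       [  0.        ,   0.        ,   1.        ]]), 'tool_from_camera': array([[ 6.96070317e-04,  9.48283659e-01,  3.17423404e-01,
         8.18545895e-02],
       [ 9.99999756e-01, -6.39530967e-04, -2.82314979e-04,
        -4.26001925e-04],
       [-6.47125845e-05,  3.17423523e-01, -9.48283872e-01,
        -1.25144873e-01],
       [ 0.00000000e+00,  0.00000000e+00,  0.00000000e+00,
         1.00000000e+00]])}
```

View pics/scene0.png

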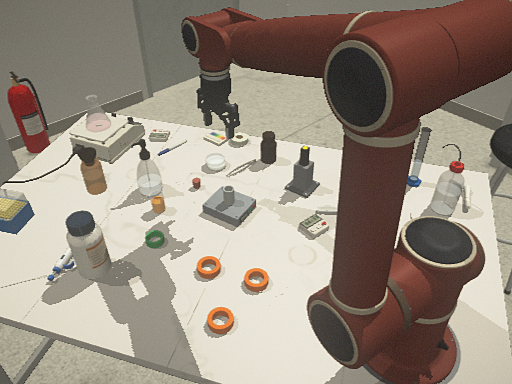

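View pics/side0.png

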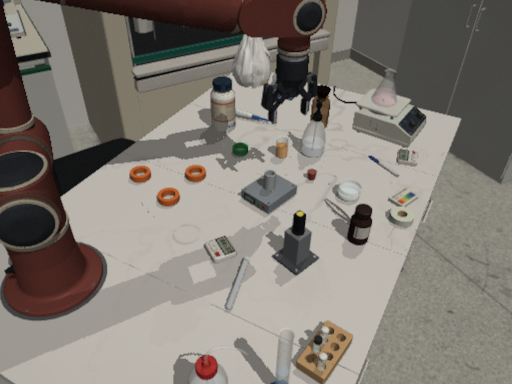

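Scene: orange rings at (209,267), (256,279) and (220,320), green ring at (155,239), sleeve mouth near (228,188), probe top at (305,148). Side: orange rings at (196,173), (168,197) and (141,174), green at (240,149), mouth near (270,175), probe top at (299,215).

```bash
cat > h.py <<'E'
import numpy as np,cv2
def ray(d,uv,T=None):
    K=d["mtx"];v=np.linalg.solve(K,[uv[0],uv[1],1.]);v=np.array([v[0],-v[1],-v[2]])
    if T is None: R,p=d["rotation"],d["position"]
    else: R,p=T[:3,:3],T[:3,3]
    return p,R@v
def plane(d,uv,z,T=None):
    p,v=ray(d,uv,T);return p+v*(z-p[2])/v[2]
def proj(d,P,T=None):
    R,p=(d["rotation"],d["position"]) if T is None else (T[:3,:3],T[:3,3])
    c=R.T@(np.asarray(P)-p);q=d["mtx"]@np.array([c[0],-c[1],-c[2]]);return q[:2]/q[2]
def wristT(s,d):
    T=np.eye(4);T[:3,:3]=s["orientation"];T[:3,3]=s["position"];return T@d["tool_from_camera"]
def tri(ds,uvs):
    A=np.zeros((3,3));b=np.zeros(3)
    for d,uv in zip(ds,uvs):
        p,v=ray(d,uv);v/=np.linalg.norm(v);M=np.eye(3)-np.outer(v,v);A+=M;b+=M@p
    return np.linalg.solve(A,b)
E
python3 - <<'E'
from h import *
ds=[dict(np.load(f"pics/{n}0.npz")) for n in("scene","side")]
for d in ds:
    hsv=cv2.cvtColor(d["image"],cv2.COLOR_RGB2HSV)
    for nm,lo,hi in(("or",(4,180,120),(16,255,255)),("gr",(50,130,50),(85,255,255)),("yel",(24,160,140),(34,255,255)),("red",(0,120,60),(4,255,200))):
        n,l,st,c=cv2.connectedComponentsWithStats(cv2.inRange(hsv,lo,hi))
        for i in range(1,n):
            if st[i,4]>25:
                P=plane(d,st[i,:2]+st[i,2:4]/2-.5,.01)
                if 0.2<P[0]<1.2: print(nm,st[i],c[i].round(1),P.round(3))
for nm,a,b in(("mouth",(228,188),(270,175)),("probe",(305,148),(299,215)),("stopper",(196,183),(312,175)),("beaker",(158,204),(282,149)),("timer",(314,225),(220,248)),("bottle",(268,148),(361,225)),("pump",(147,175),(314,138)),("dish",(215,162),(349,191))): print(nm,tri(ds,(a,b)).round(3))
b=[cv2.resize(d["image"][y:y+110,x:x+130],None,fx=3,fy=3,interpolation=cv2.INTER_CUBIC) for d,x,y in((ds[0],195,130),(ds[1],215,140))]
cv2.imwrite("pics/c1.png",np.hstack(b)[:,:,::-1])
E
```

```text
or [198 257  22  17 153] [208.6 265.1] [0.451 0.187 0.01 ]
or [245 269  23  18 156] [256.1 277.7] [0.341 0.125 0.01 ]
or [208 307  25  22 215] [219.7 318.1] [0.309 0.263 0.01 ]
red [477  30  35  23  98] [492.9  43.2] [ 0.662 -1.73   0.01 ]
red [449  52   8  11  26] [452.8  56.7] [ 0.7   -1.412  0.01 ]
red [438  58  13  10  40] [444.2  61.3] [ 0.695 -1.331  0.01 ]
red [425  64  12   9  26] [429.7  67.8] [ 0.705 -1.237  0.01 ]
red [450 161  14  12 100] [456.1 167.2] [ 0.249 -0.653  0.01 ]
or [131 166  19  16 181] [140.3 173.6] [0.301 0.269 0.01 ]
or [186 166  19  15 175] [195.4 172.8] [0.442 0.193 0.01 ]
or [158 188  21  18 215] [168.3 196.2] [0.333 0.131 0.01 ]
gr [133  36 109  27 597] [184.1  49.7] [0.796 1.052 0.01 ]
gr [233 143  15  12 127] [239.9 148.6] [0.62  0.241 0.01 ]
red [ 148    0  157   38 1823] [241.9  13. ] [1.133 1.322 0.01 ]
red [195 355  22  25 413] [206.1 366.9] [ 0.202 -0.379  0.01 ]
mouth [0.586 0.007 0.077]
probe [ 0.515 -0.224  0.143]
stopper [0.737 0.016 0.013]
beaker [0.725 0.16  0.022]
timer [ 0.368 -0.115  0.013]
bottle [ 0.694 -0.246  0.046]
pump [0.824 0.129 0.052]
dish [ 0.785 -0.096  0.013]
```

View pics/c1.png

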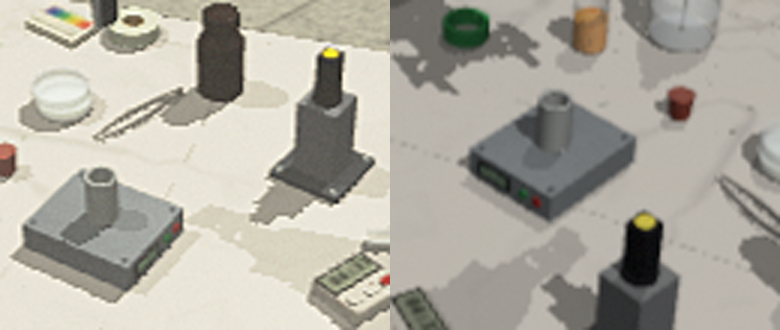

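The target wide collar is the one near (0.447, 0.190), farthest from the base. I'll move above it and refine with the wrist camera; the start wrist picture should already show the well.

```bash
python3 -m creep '[[0.9,-0.9,0.4,0,0,0,85],[1,-0.9,0.5,0,0,0,85],[1,-0.9,0.5,0,0,0,85],[1,-0.9,0.5,0,0,0,85],[1,-0.9,0.5,0,0,0,85]]' 30; python3 -m creep '[[1,-0.9,0.5,0,0,0,85],[1,-0.9,0.5,0,0,0,85],[0.7,-0.8,0.5,0,0,0,85],[0,0,0,0,0,0,85],[0,0,0,0,0,0,85]]'
python3 - <<'E'
from h import *
from plant import manip
s=manip.sense();d=manip.get_image("wrist");T=wristT(s,d);np.savez("pics/w1.npz",T=T,**d)
print(s["time"],s["position"])
d0=np.load("pics/wrist0.npz")
cv2.imwrite("pics/w01.png",np.vstack([d0["image"],d["image"]])[:,:,::-1][::1,::1])
cv2.imwrite("pics/w01.png",cv2.resize(np.hstack([d0["image"],d["image"]])[:,:,::-1],(800,300)))
E
```

```text
time: 0.65
position: [0.5112, 0.1233, 0.1874]
orientation: [[0.0, 1.0, -0.001], [1.0, -0.0, 0.0], [0.0, -0.001, -1.0]]
ft_force: [-0.3, -0.3, -0.1]
opening: 0.0849
grasp_force: 0.0
time: 1.15
position: [0.4472, 0.1901, 0.1505]
orientation: [[-0.001, 1.0, -0.0], [1.0, 0.001, -0.0], [-0.0, -0.0, -1.0]]
ft_force: [0.1, 0.1, 0.4]
opening: 0.0851
grasp_force: 0.0
1.15 [0.44717848 0.19007754 0.15050836]
```

View pics/w01.png

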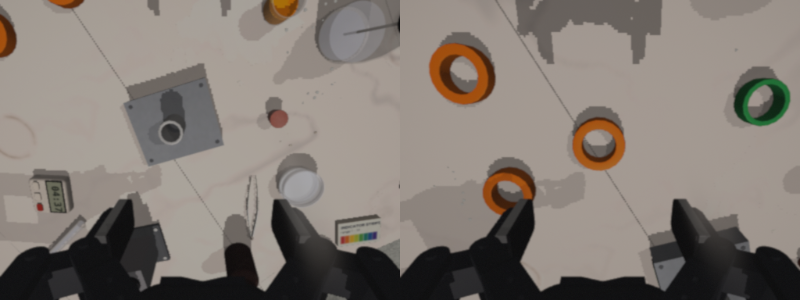

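Left (start): sleeve mouth at about (219,168) full-scale. Right: target wide collar at about (256,183) and green at (465,129). I'll fit the rings with a silhouette model and enlarge the mouth.

```bash
cat >> h.py <<'E'
from scipy.optimize import least_squares
def hullbox(pts):
    h=cv2.convexHull(np.float32(pts));m=cv2.moments(h);return np.array([m["m10"]/m["m00"],m["m01"]/m["m00"]])
def ringfit(d,T,col,guess,r,z0=0.,h=.02):
    """colour blob hull centroid matched to that of a model ring at height z0"""
    lo,hi={"or":((3,150,90),(18,255,255)),"gr":((50,110,40),(90,255,255))}[col]
    m=cv2.inRange(cv2.cvtColor(d["image"],cv2.COLOR_RGB2HSV),lo,hi)
    n,l,st,c=cv2.connectedComponentsWithStats(m)
    g=proj(d,[*guess,z0+h/2],T);i=1+min((k for k in range(n-1) if st[k+1,4]>100),key=lambda k:np.hypot(*(st[k+1,:2]+st[k+1,2:4]/2-g)))
    ys,xs=np.nonzero(l==i);obs=hullbox(np.c_[xs,ys])
    a=np.linspace(0,2*np.pi,60)
    f=lambda p:hullbox([proj(d,[p[0]+r*np.cos(t),p[1]+r*np.sin(t),z],T) for t in a for z in(z0,z0+h)])-obs
    s=least_squares(f,guess,x_scale=.01,diff_step=1e-3);return s.x,st[i]
E
python3 - <<'E'
from h import *
d=dict(np.load("pics/w1.npz"));T=d["T"]
print(ringfit(d,T,"or",(.447,.19),.03),ringfit(d,T,"gr",(.62,.241),.025))
d0=dict(np.load("pics/wrist0.npz"))
s={"orientation":np.array([[0,1,-.002],[1,0,0],[0,-.002,-1]]),"position":np.array([.62442,0,.24708])}
T0=wristT(s,d0);np.save("pics/T0.npy",T0)
print(plane(d0,(219,168),.08,T0))
for n,c in(("scene",(.62,.241)),("side",(.62,.241))):
    e=dict(np.load(f"pics/{n}0.npz"));print(n,ringfit(e,None,"gr",c,.025)[0],ringfit(e,None,"or",(.447,.19),.03)[0])
cv2.imwrite("pics/c2.png",cv2.resize(d0["image"][130:210,170:270],None,fx=7,fy=7,interpolation=cv2.INTER_CUBIC)[:,:,::-1])
E
```

```text
(array([0.44231098, 0.19345008]), array([ 221,  153,   67,   65, 1990], dtype=int32)) (array([0.61889524, 0.24166498]), array([ 429,  101,   70,   60, 1798], dtype=int32))
[0.58472877 0.01226491 0.08      ]Traceback (most recent call last):
  File "<stdin>", line 9, in <module>
  File "h.py", line 27, in ringfit
    g=proj(d,[*guess,z0+h/2],T);i=1+min((k for k in range(n-1) if st[k+1,4]>100),key=lambda k:np.hypot(*(st[k+1,:2]+st[k+1,2:4]/2-g)))
                                    ~~~^^^^^^^^^^^^^^^^^^^^^^^^^^^^^^^^^^^^^^^^^^^^^^^^^^^^^^^^^^^^^^^^^^^^^^^^^^^^^^^^^^^^^^^^^^^^^^^
ValueError: min() iterable argument is empty
```

```bash
python3 -m creep '[[0.13,-0.2,1,0,0,0,85],[0,0,1,0,0,0,85],[0,0,1,0,0,0,85],[0,0,1,0,0,0,85],[0,0,0.6,0,0,0,85]]' 25; python3 -m creep '[[0,0,0.55,0,0,0,85],[0,0,0,0,0,0,85],[0,0,0,0,0,0,50],[0,0,0,0,0,0,50],[0,0,0,0,0,0,50]]'; python3 -m creep '[[0,0,0,0,0,0,50],[0,0,0,0,0,0,50],[0,0,0,0,0,0,50]]'
python3 - <<'E'
from h import *
d0=dict(np.load("pics/wrist0.npz"))
cv2.imwrite("pics/c2.png",cv2.resize(d0["image"][130:210,170:270],None,fx=7,fy=7,interpolation=cv2.INTER_CUBIC)[:,:,::-1])
E
```

```text
time: 1.7
position: [0.443, 0.1922, 0.0346]
orientation: [[0.002, 1.0, -0.001], [1.0, -0.002, -0.0], [-0.0, -0.001, -1.0]]
ft_force: [0.7, -0.4, 0.3]
opening: 0.0852
grasp_force: 0.0
time: 2.2
position: [0.4439, 0.1935, 0.0238]
orientation: [[-0.0, 1.0, 0.003], [1.0, 0.0, 0.0], [0.0, 0.003, -1.0]]
ft_force: [-0.1, -0.7, 3.9]
opening: 0.058
grasp_force: 27.1
time: 2.5
position: [0.4439, 0.1935, 0.0238]
orientation: [[-0.0, 1.0, 0.003], [1.0, 0.0, 0.0], [0.0, 0.003, -1.0]]
ft_force: [0.2, -1.4, 6.7]
opening: 0.058
grasp_force: 27.3
```

View pics/c2.png

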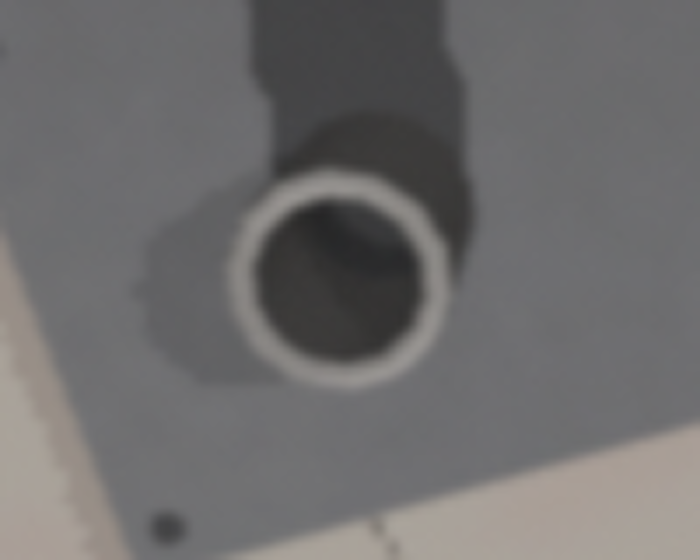

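Mouth centre in the crop (339,278), i.e. pixel (218.0,169.3). The collar is gripped at 58 mm; lift it.

```bash
python3 -m creep '[[0,0,-0.4,0,0,0,50],[0,0,-1,0,0,0,50],[0,0,-1,0,0,0,50],[0,0,-1,0,0,0,50],[0,0,-1,0,0,0,50]]'; python3 -m creep '[[0,0,-0.6,0,0,0,50],[0,0,0,0,0,0,50],[0,0,0,0,0,0,50],[0,0,0,0,0,0,50]]'
python3 - <<'E'
from h import *
from plant import manip
d0=dict(np.load("pics/wrist0.npz"))
print("mouth",plane(d0,(218.0,169.3),.08,np.load("pics/T0.npy")))
s=manip.sense();d=manip.get_image("wrist");T=wristT(s,d);np.savez("pics/w2.npz",T=T,**d)
p=s["position"];print(p,s["ft_force"])
print(ringfit(d,T,"or",p[:2],.03,p[2]-.0238))
cv2.imwrite("pics/w2.png",d["image"][:,:,::-1])
E
```

```text
time: 3.0
position: [0.442, 0.1933, 0.1333]
orientation: [[-0.0, 1.0, -0.0], [1.0, 0.0, 0.0], [0.0, -0.0, -1.0]]
ft_force: [-1.0, -0.2, -0.2]
opening: 0.0581
grasp_force: 27.2
time: 3.4
position: [0.4414, 0.193, 0.1453]
orientation: [[0.0, 1.0, -0.003], [1.0, -0.0, -0.001], [-0.001, -0.003, -1.0]]
ft_force: [0.0, 0.3, -1.2]
opening: 0.0582
grasp_force: 27.2
mouth [0.58370262 0.01096841 0.08      ]
[0.4413893  0.19296826 0.14525289] [ 0.0206912   0.30852982 -1.22463027]
(array([0.44092851, 0.19118573]), array([ 199,  212,  120,  107, 5877], dtype=int32))
```

View pics/w2.png

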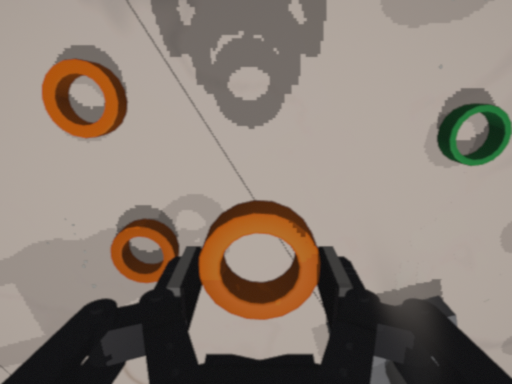

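The collar is held squarely, centre near (260,260). Go beside the well and re-measure the mouth.

```bash
python3 -m creep '[[-0.6,0.3,0,0,0,0,50],[-1,0.6,0,0,0,0,50],[-1,0.6,0,0,0,0,50],[-1,0.6,0,0,0,0,50],[-1,0.6,0,0,0,0,50]]'; python3 -m creep '[[-1,0.6,0,0,0,0,50],[-1,0.6,0,0,0,0,50],[-1,0.6,0,0,0,0,50],[-1,0.6,0,0,0,0,50],[-0.9,0.2,0,0,0,0,50]]';python3 -m creep '[[0,0,0,0,0,0,50],[0,0,0,0,0,0,50],[0,0,0,0,0,0,50]]'
python3 - <<'E'
from h import *
from plant import manip
s=manip.sense();d=manip.get_image("wrist");T=wristT(s,d);np.savez("pics/w3.npz",T=T,**d)
p=s["position"];print(p,s["orientation"].round(4))
print(ringfit(d,T,"or",p[:2],.03,p[2]-.0238))
u=proj(d,(.5837,.011,.08),T);print(u);x,y=(u-[60,50]).astype(int);print(x,y)
cv2.imwrite("pics/w3.png",cv2.resize(d["image"][y:y+100,x:x+120],None,fx=6,fy=6,interpolation=cv2.INTER_CUBIC)[:,:,::-1])
E
```

```text
time: 3.95
position: [0.5097, 0.0772, 0.1455]
orientation: [[-0.0, 1.0, -0.003], [1.0, 0.0, 0.0], [0.0, -0.003, -1.0]]
ft_force: [0.2, 0.4, -0.1]
opening: 0.0581
grasp_force: 27.2
time: 4.45
position: [0.5753, -0.0455, 0.1455]
orientation: [[0.0, 1.0, -0.002], [1.0, -0.0, 0.0], [0.0, -0.002, -1.0]]
ft_force: [-1.0, -0.1, -1.1]
opening: 0.0581
grasp_force: 27.2
time: 4.75
position: [0.5743, -0.0434, 0.1461]
orientation: [[-0.001, 1.0, -0.002], [1.0, 0.001, 0.001], [0.001, -0.002, -1.0]]
ft_force: [-0.5, -0.4, 0.2]
opening: 0.058
grasp_force: 27.2
[ 0.57428008 -0.04339172  0.14613637] [[-6.0e-04  1.0e+00 -1.6e-03]
 [ 1.0e+00  6.0e-04  7.0e-04]
 [ 7.0e-04 -1.6e-03 -1.0e+00]]
(array([ 0.57394707, -0.04470352]), array([ 198,  211,  121,  108, 6103], dtype=int32))
[275.25362355 139.51921943]
215 89
```

View pics/w3.png

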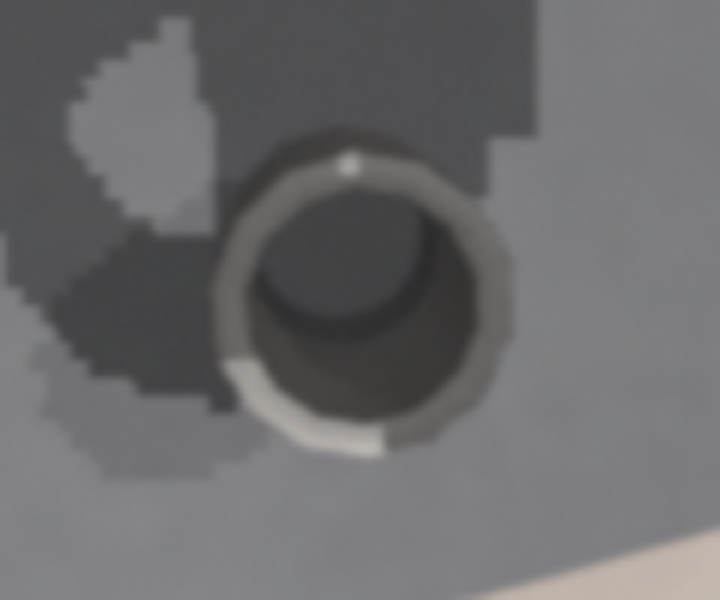

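Mouth at crop (362,304), pixel (275.0,139.3): position (0.5836, 0.0111), in agreement with the first measurement. With the ring offset, the TCP target is (0.584, 0.0127).

```bash
python3 -m creep '[[0.75,0.13,0,0,0,0,50],[0.75,0.13,0,0,0,0,50],[0.75,0.13,0,0,0,0,50],[0,0,0,0,0,0,50],[0,0,0,0,0,0,50]]';python3 -m creep '[[0,0,0.5,0,0,0,50],[0,0,0.3,0,0,0,50],[0,0,0,0,0,0,50],[0,0,0,0,0,0,50]]'
python3 - <<'E'
from plant import manip
print(manip.sense()["position"])
E
```

```text
time: 5.3
position: [0.5844, 0.0127, 0.147]
orientation: [[-0.002, 1.0, -0.0], [1.0, 0.002, -0.0], [-0.0, -0.0, -1.0]]
ft_force: [0.4, 0.2, -0.9]
opening: 0.0581
grasp_force: 27.2
time: 5.7
position: [0.5842, 0.0116, 0.1262]
orientation: [[0.001, 1.0, -0.002], [1.0, -0.001, 0.0], [0.0, -0.002, -1.0]]
ft_force: [-0.0, -0.6, -1.2]
opening: 0.0581
grasp_force: 27.2
[0.58422314 0.01160603 0.12616694]
```

```bash
python3 -m creep '[[0.03,-0.01,0.3,0,0,0,50],[0,0,0.3,0,0,0,50],[0,0,0.3,0,0,0,50],[0,0,0.2,0,0,0,50],[0,0,0.2,0,0,0,50]]';python3 -m creep '[[0,0,0.3,0,0,0,50],[0,0,0.3,0,0,0,50],[0,0,0.3,0,0,0,50],[0,0,0.2,0,0,0,50],[0,0,0.2,0,0,0,50]]'
```

```text
time: 6.2
position: [0.5843, 0.0127, 0.0938]
orientation: [[-0.0, 1.0, -0.001], [1.0, 0.0, -0.0], [-0.0, -0.001, -1.0]]
ft_force: [-0.2, -0.8, 0.1]
opening: 0.058
grasp_force: 27.2
time: 6.7
position: [0.5844, 0.0126, 0.0615]
orientation: [[-0.0, 1.0, -0.0], [1.0, 0.0, -0.0], [-0.0, -0.0, -1.0]]
ft_force: [-0.2, -2.1, 0.9]
opening: 0.0581
grasp_force: 27.3
```

```bash
python3 -m creep '[[0,0,0.15,0,0,0,50],[0,0,0.1,0,0,0,50],[0,0,0.05,0,0,0,50],[0,0,0,0,0,0,50]]';python3 -m creep '[[0,0,0.06,0,0,0,50],[0,0,0,0,0,0,50]]'
```

```text
time: 7.1
position: [0.5845, 0.0126, 0.0545]
orientation: [[-0.0, 1.0, -0.0], [1.0, 0.0, -0.0], [-0.0, -0.0, -1.0]]
ft_force: [-0.8, -2.0, 0.1]
opening: 0.0581
grasp_force: 27.2
time: 7.3
position: [0.5846, 0.0125, 0.0538]
orientation: [[-0.0, 1.0, -0.0], [1.0, 0.0, -0.001], [-0.001, -0.0, -1.0]]
ft_force: [-3.1, -2.4, 4.5]
opening: 0.0581
grasp_force: 27.6
```

Contact at 0.0538: the collar is home. Release and rise, then check.

```bash
python3 -m creep '[[0,0,0,0,0,0,70],[0,0,0,0,0,0,80],[0,0,0,0,0,0,85],[0,0,0,0,0,0,85],[0,0,0,0,0,0,85]]';python3 -m creep '[[0,0,-0.5,0,0,0,85],[0,0,-1,0,0,0,85],[0,0,-1,0,0,0,85],[0,0,-1,0,0,0,85],[0,0,-1,0,0,0,85]]';python3 -m creep '[[-1,0,0,0,0,0,85],[-1,0,0,0,0,0,85],[0,0,0,0,0,0,85],[0,0,0,0,0,0,85]]'
python3 - <<'E'
from h import *
from plant import manip
s=manip.sense();d=manip.get_image("wrist");T=wristT(s,d);np.savez("pics/w4.npz",T=T,**d)
p=s["position"];print(p)
x=ringfit(d,T,"or",(.5836,.0111),.03,.03);print(x)
u=proj(d,(.5836,.0111,.05),T);a,b=(u-[60,50]).astype(int)
e=dict(manip.get_image("side"));f=e["image"][140:240,210:310]
g=cv2.resize(d["image"][b:b+100,a:a+100],(390,390),interpolation=cv2.INTER_CUBIC)
cv2.imwrite("pics/w4.png",np.hstack([g,cv2.resize(f,(390,390),interpolation=cv2.INTER_CUBIC)])[:,:,::-1])
E
```

```text
time: 7.8
position: [0.5844, 0.0129, 0.0529]
orientation: [[-0.0, 1.0, -0.0], [1.0, 0.0, 0.0], [0.0, -0.0, -1.0]]
ft_force: [0.3, -0.3, -0.1]
opening: 0.085
grasp_force: 0.0
time: 8.3
position: [0.5846, 0.0128, 0.1677]
orientation: [[0.0, 1.0, 0.001], [1.0, -0.0, 0.0], [0.0, 0.001, -1.0]]
ft_force: [0.3, -0.6, 0.0]
opening: 0.0849
grasp_force: 0.0
time: 8.7
position: [0.5846, -0.0374, 0.1663]
orientation: [[0.001, 1.0, 0.001], [1.0, -0.001, 0.0], [0.0, 0.001, -1.0]]
ft_force: [0.9, 0.7, 0.6]
opening: 0.0852
grasp_force: 0.0
[ 0.5846251  -0.03741557  0.16633953]
(array([0.5842248 , 0.01329701]), array([ 222,   96,   75,   76, 2243], dtype=int32))
```

View pics/w4.png

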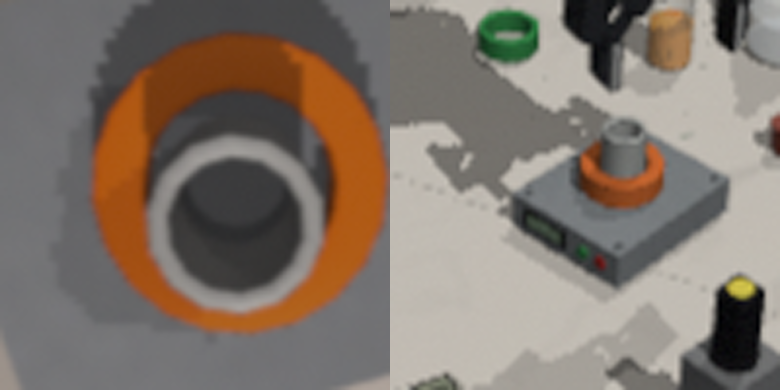

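Both views show the orange collar flat and home on the housing. Next green; first check the white bottle's clearance to it.

```bash
python3 - <<'E'
from h import *
ds=[dict(np.load(f"pics/{n}0.npz")) for n in("scene","side")]
print(plane(ds[0],(97,278),0),plane(ds[1],(222,130),0),tri(ds,((81,220),(222,84))))
d=dict(np.load("pics/w4.npz"));T=d["T"];u=proj(d,(.5836,.0111,.05),T);a,b=(u-[60,50]).astype(int)
print("mouth",plane(d,(a+236.5/3.9-.5,b+223.5/3.9-.5),.08,T))
E
python3 -m creep '[[0.7,0.1,0,0,0,0,85],[1,0.1,0,0,0,0,85],[1,0.15,0,0,0,0,85],[1,0.15,0,0,0,0,85],[1,0.15,0,0,0,0,85]]'; python3 -m creep '[[1,0.2,0,0,0,0,85],[1,0.2,0,0,0,0,85],[1,0.2,0,0,0,0,85],[0,0,0,0,0,0,85],[0,0,0,0,0,0,85]]'
python3 - <<'E'
from h import *
from plant import manip
s=manip.sense();d=manip.get_image("wrist");T=wristT(s,d);np.savez("pics/w5.npz",T=T,**d)
print(s["position"],ringfit(d,T,"gr",(.6189,.2417),.025))
E
```

```text
[0.61205587 0.4159751  0.        ] [0.62764506 0.38180195 0.        ] [0.64412574 0.39882408 0.16086093]
mouth [0.5836855  0.01112041 0.08      ]
time: 9.3
position: [0.6005, 0.0822, 0.1655]
orientation: [[-0.001, 1.0, -0.0], [1.0, 0.001, 0.0], [0.0, -0.0, -1.0]]
ft_force: [-0.1, 0.3, -0.0]
opening: 0.0851
grasp_force: 0.0
time: 9.8
position: [0.6153, 0.1562, 0.1654]
orientation: [[-0.002, 1.0, -0.001], [1.0, 0.002, -0.0], [-0.0, -0.001, -1.0]]
ft_force: [0.6, -0.6, -0.5]
opening: 0.0849
grasp_force: 0.0
[0.61532885 0.15618304 0.16535673] (array([0.61874898, 0.24164566]), array([ 236,   57,   57,   61, 1099], dtype=int32))
```

The white bottle is near (0.63,0.40), close to where the wrist camera would go, so I'll turn the tool 48° to swing the camera away.

```bash
python3 -m creep '[[0.7,0.03,0,0,0,-1,85],[0.7,0.1,0,0,0,-1,85],[0.7,0.2,0,0,0,-1,85],[0.6,0.2,0,0,0,-1,85],[0.5,0.2,0,0,0,-1,85]]'; python3 -m creep '[[0,0,0,0,0,-1,85],[0,0,0,0,0,-1,85],[0,0,0,0,0,-1,85],[0,0,0,0,0,0,85],[0,0,0,0,0,0,85]]'
cat > rel.py <<'E'
# helper: measure wrist ring and give tool-axis move in row units to bring TCP over a target
from h import *
from plant import manip
def units(s,P): return (s["orientation"].T@(np.asarray(P)-s["position"])/.025).round(2)
E
python3 - <<'E'
from rel import *
s=manip.sense();d=manip.get_image("wrist");T=wristT(s,d);np.savez("pics/w6.npz",T=T,**d)
x,st=ringfit(d,T,"gr",(.6189,.2417),.025)
print(s["joint_positions"],s["position"],s["orientation"].round(3),x,st,units(s,[*x,.0238]))
E
```

```text
time: 10.35
position: [0.618, 0.2376, 0.1655]
orientation: [[-0.503, 0.864, -0.0], [0.864, 0.503, -0.0], [-0.0, -0.0, -1.0]]
ft_force: [-0.6, 0.7, 0.6]
opening: 0.0854
grasp_force: 0.0
time: 10.85
position: [0.618, 0.2371, 0.1655]
orientation: [[-0.741, 0.671, -0.0], [0.671, 0.741, -0.0], [0.0, -0.0, -1.0]]
ft_force: [-0.2, -0.9, -0.1]
opening: 0.0851
grasp_force: 0.0
[ 2.54062462e-01  1.98463926e-01  1.59498199e+00 -9.23515186e-05
  1.34835235e+00 -5.80601584e-01] [0.61797287 0.23710778 0.16551749] [[-0.741  0.671 -0.   ]
 [ 0.671  0.741 -0.   ]
 [ 0.    -0.    -1.   ]] [0.61885435 0.24171485] [ 238  156   52   52 1017] [0.1  0.16 5.67]
```

```bash
python3 -m creep '[[0.1,0.16,1,0,0,0,85],[0,0,1,0,0,0,85],[0,0,1,0,0,0,85],[0,0,1,0,0,0,85],[0,0,0.8,0,0,0,85]]' 25; python3 -m creep '[[0,0,0.5,0,0,0,85],[0,0,0.3,0,0,0,85],[0,0,0,0,0,0,85],[0,0,0,0,0,0,40],[0,0,0,0,0,0,40]]'; python3 -m creep '[[0,0,0,0,0,0,40],[0,0,0,0,0,0,40],[0,0,0,0,0,0,40],[0,0,0,0,0,0,40]]'
```

```text
time: 11.4
position: [0.6182, 0.242, 0.0439]
orientation: [[-0.742, 0.67, -0.001], [0.67, 0.742, -0.0], [0.001, -0.001, -1.0]]
ft_force: [-0.1, -0.7, 0.4]
opening: 0.085
grasp_force: 0.0
time: 11.9
position: [0.6199, 0.2428, 0.0271]
orientation: [[-0.743, 0.669, 0.002], [0.669, 0.743, 0.001], [-0.001, 0.002, -1.0]]
ft_force: [0.8, 0.1, -0.1]
opening: 0.0584
grasp_force: 0.0
time: 12.3
position: [0.6198, 0.2427, 0.0275]
orientation: [[-0.743, 0.669, 0.002], [0.669, 0.743, 0.0], [-0.001, 0.002, -1.0]]
ft_force: [-0.8, -0.3, 5.7]
opening: 0.049
grasp_force: 25.5
```

```bash
python3 -m creep '[[0,0,-0.4,0,0,0,40],[0,0,-1,0,0,0,40],[0,0,-1,0,0,0,40],[0,0,-1,0,0,0,40],[0,0,-1,0,0,0,40]]'; python3 -m creep '[[0,0,-0.6,0,0,0,40],[0,0,0,0,0,0,40],[0,0,0,0,0,0,40],[0,0,0,0,0,0,40]]'
python3 - <<'E'
from rel import *
s=manip.sense();d=manip.get_image("wrist");T=wristT(s,d);np.savez("pics/w7.npz",T=T,**d)
p=s["position"];x,st=ringfit(d,T,"gr",p[:2],.025,p[2]-.0275)
o=s["orientation"].T@np.r_[x-p[:2],0];print(p,x,st,"offset tool",o)
t=np.r_[.5837,.0111,p[2]]-s["orientation"]@np.r_[o[:2],0];print(t,units(s,t))
E
```

```text
time: 12.8
position: [0.6186, 0.2425, 0.1368]
orientation: [[-0.743, 0.669, 0.0], [0.669, 0.743, 0.0], [-0.0, 0.0, -1.0]]
ft_force: [-0.4, -0.3, -0.3]
opening: 0.0488
grasp_force: 26.0
time: 13.2
position: [0.6177, 0.2422, 0.1484]
orientation: [[-0.743, 0.669, -0.003], [0.669, 0.743, -0.001], [0.002, -0.003, -1.0]]
ft_force: [-0.4, 0.1, -0.7]
opening: 0.0486
grasp_force: 26.0
[0.61770996 0.24216338 0.14836112] [0.61767342 0.24225592] [ 210  210  100   98 4892] offset tool [8.90746100e-05 4.43100384e-05 3.65333933e-08]
[0.58373654 0.01100747 0.14836108] [-5.18 -7.78  0.01]
```

```bash
python3 -m creep '[[-0.3,-0.4,0,0,0,0,40],[-0.65,-1,0,0,0,0,40],[-0.65,-1,0,0,0,0,40],[-0.65,-1,0,0,0,0,40],[-0.65,-1,0,0,0,0,40]]'; python3 -m creep '[[-0.65,-1,0,0,0,0,40],[-0.65,-1,0,0,0,0,40],[-0.65,-1,0,0,0,0,40],[-0.33,-0.38,0,0,0,0,40],[0,0,0,0,0,0,40]]'; python3 -m creep '[[0,0,0,0,0,0,40],[0,0,0,0,0,0,40],[0,0,0,0,0,0,40]]'
python3 - <<'E'
from rel import *
s=manip.sense();d=manip.get_image("wrist");T=wristT(s,d)
p=s["position"];x,st=ringfit(d,T,"gr",p[:2],.025,p[2]-.0275);print(x,units(s,(.5837,.011,.0775)))
b=[d["image"],manip.get_image("side")["image"][80:180,205:338]]
b[1]=cv2.resize(b[1],(400,300))
cv2.imwrite("pics/w8.png",np.hstack([cv2.resize(b[0],(400,300)),b[1]])[:,:,::-1])
E
```

```text
time: 13.75
position: [0.5982, 0.1103, 0.1496]
orientation: [[-0.743, 0.669, -0.001], [0.669, 0.743, -0.0], [0.001, -0.001, -1.0]]
ft_force: [0.6, 0.1, -1.6]
opening: 0.0487
grasp_force: 26.0
time: 14.25
position: [0.5845, 0.0096, 0.1501]
orientation: [[-0.741, 0.671, -0.001], [0.671, 0.741, 0.0], [0.001, -0.0, -1.0]]
ft_force: [0.1, -0.5, -0.0]
opening: 0.0488
grasp_force: 26.0
time: 14.55
position: [0.585, 0.0123, 0.1505]
orientation: [[-0.744, 0.668, -0.0], [0.668, 0.744, 0.0], [0.0, 0.0, -1.0]]
ft_force: [1.2, 0.5, 0.0]
opening: 0.0488
grasp_force: 26.0
[0.58472076 0.01261167] [ 0.   -0.07  2.92]
```

View pics/w8.png

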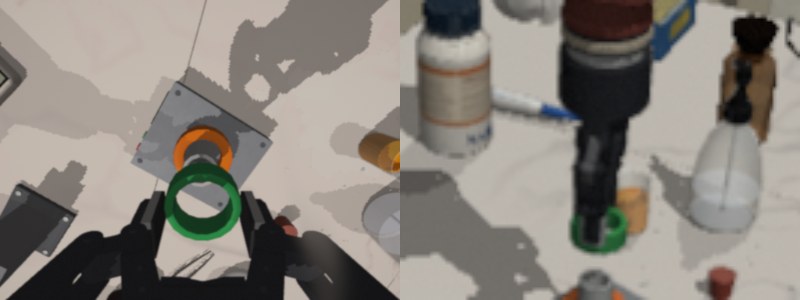

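The green collar is held above the sleeve, on line with it. Lower it.

```bash
python3 -m creep '[[0,-0.07,0.3,0,0,0,40],[0,0,0.3,0,0,0,40],[0,0,0.3,0,0,0,40],[0,0,0.2,0,0,0,40],[0,0,0.1,0,0,0,40]]'; python3 -m creep '[[0,0,0.2,0,0,0,40],[0,0,0.3,0,0,0,40],[0,0,0.3,0,0,0,40],[0,0,0.2,0,0,0,40],[0,0,0.1,0,0,0,40]]'
```

```text
time: 15.15
position: [0.5831, 0.01, 0.1193]
orientation: [[-0.743, 0.669, -0.002], [0.669, 0.743, 0.0], [0.001, -0.001, -1.0]]
ft_force: [-1.0, -0.3, 0.2]
opening: 0.0486
grasp_force: 26.0
time: 15.65
position: [0.5833, 0.01, 0.092]
orientation: [[-0.743, 0.669, -0.001], [0.669, 0.743, 0.0], [0.001, -0.001, -1.0]]
ft_force: [0.3, -0.0, -1.3]
opening: 0.0488
grasp_force: 26.0
```

```bash
python3 -m creep '[[0,0,0.2,0,0,0,40],[0,0,0.1,0,0,0,40],[0,0,0,0,0,0,40]]'
```

```text
time: 15.95
position: [0.5835, 0.01, 0.0851]
orientation: [[-0.743, 0.669, -0.001], [0.669, 0.743, 0.0], [0.001, -0.0, -1.0]]
ft_force: [-0.3, -0.1, -0.4]
opening: 0.0482
grasp_force: 26.0
```

```bash
python3 -m creep '[[0,0,0.15,0,0,0,40],[0,0,0.08,0,0,0,40],[0,0,0,0,0,0,40]]'; python3 -m creep '[[0,0,0.06,0,0,0,40],[0,0,0,0,0,0,40]]'
```

```text
time: 16.25
position: [0.5835, 0.01, 0.0794]
orientation: [[-0.743, 0.669, -0.001], [0.669, 0.743, 0.0], [0.001, -0.0, -1.0]]
ft_force: [-0.9, 0.0, -0.2]
opening: 0.0484
grasp_force: 26.0
time: 16.45
position: [0.5837, 0.01, 0.0782]
orientation: [[-0.743, 0.669, -0.0], [0.669, 0.743, -0.0], [0.0, -0.0, -1.0]]
ft_force: [0.1, -0.7, -0.1]
opening: 0.0483
grasp_force: 26.0
```

```bash
python3 -m creep '[[0,0,0.05,0,0,0,40],[0,0,0,0,0,0,40]]'; python3 -m creep '[[0,0,0.03,0,0,0,40],[0,0,0,0,0,0,40]]'
```

```text
time: 16.65
position: [0.5839, 0.01, 0.0775]
orientation: [[-0.743, 0.669, 0.0], [0.669, 0.743, -0.0], [-0.0, 0.0, -1.0]]
ft_force: [-0.9, -1.4, 2.4]
opening: 0.0488
grasp_force: 26.3
time: 16.85
position: [0.584, 0.01, 0.0775]
orientation: [[-0.743, 0.669, 0.0], [0.669, 0.743, -0.0], [-0.0, 0.0, -1.0]]
ft_force: [-3.6, 0.0, 5.8]
opening: 0.0485
grasp_force: 26.6
```

Home at 0.0775 with contact. Release, rise, and move above the probe.

```bash
python3 -m creep '[[0,0,0,0,0,0,60],[0,0,0,0,0,0,75],[0,0,0,0,0,0,85],[0,0,0,0,0,0,85],[0,0,0,0,0,0,85]]'; python3 -m creep '[[0,0,-0.6,0,0,0,85],[0,0,-1,0,0,0,85],[0,0,-1,0,0,0,85],[0,0,-1,0,0,0,85],[0,0,-1,0,0,0,85]]'; python3 -m creep '[[0,0,-1,0,0,0,85],[0,0,-1,0,0,0,85],[-0.47,-0.98,0,0,0,0,85],[-0.47,-0.98,0,0,0,0,85],[-0.47,-0.98,0,0,0,0,85]]';  python3 -m creep '[[-0.47,-0.98,0,0,0,0,85],[-0.47,-0.98,0,0,0,0,85],[-0.47,-0.98,0,0,0,0,85],[-0.47,-0.98,0,0,0,0,85],[-0.47,-0.98,0,0,0,0,85]]'; python3 -m creep '[[-0.47,-0.98,0,0,0,1,85],[0,0,0,0,0,1,85],[0,0,0,0,0,1,85],[0,0,0,0,0,1,85],[0,0,0,0,0,1,85]]';python3 -m creep '[[0,0,0,0,0,1,85],[0,0,0,0,0,1,85],[0,0,0,0,0,1,85],[0,0,0,0,0,0,85],[0,0,0,0,0,0,85]]'
python3 - <<'E'
from rel import *
s=manip.sense();d=manip.get_image("wrist");T=wristT(s,d);np.savez("pics/w9.npz",T=T,**d)
e=manip.get_image("side");f=cv2.resize(e["image"][140:215,215:315],(400,300),interpolation=cv2.INTER_CUBIC)
u=proj(d,(.515,-.224,.14),T);print(u);a,b=(u-[65,50]).astype(int);print(a,b,d["image"].shape)
g=cv2.resize(d["image"][b:b+98,a:a+130],None,fx=6,fy=6,interpolation=cv2.INTER_CUBIC)
cv2.imwrite("pics/w9.png",g[:,:,::-1]);cv2.imwrite("pics/s9.png",f[:,:,::-1])
E
```

```text
time: 17.35
position: [0.5836, 0.01, 0.0761]
orientation: [[-0.743, 0.669, -0.0], [0.669, 0.743, 0.0], [0.0, -0.0, -1.0]]
ft_force: [-1.1, 0.2, -0.1]
opening: 0.085
grasp_force: 0.0
time: 17.85
position: [0.5839, 0.01, 0.1937]
orientation: [[-0.743, 0.669, 0.001], [0.669, 0.743, -0.0], [-0.001, 0.001, -1.0]]
ft_force: [0.7, 0.1, -0.8]
opening: 0.085
grasp_force: 0.0
time: 18.35
position: [0.5607, -0.0689, 0.2431]
orientation: [[-0.744, 0.669, 0.002], [0.669, 0.744, -0.001], [-0.002, 0.001, -1.0]]
ft_force: [1.6, -0.0, 0.7]
opening: 0.085
grasp_force: 0.0
time: 18.85
position: [0.5221, -0.1996, 0.2428]
orientation: [[-0.743, 0.669, 0.001], [0.669, 0.743, -0.001], [-0.002, 0.0, -1.0]]
ft_force: [0.2, 0.2, -0.6]
opening: 0.085
grasp_force: 0.0
time: 19.35
position: [0.5148, -0.2248, 0.2427]
orientation: [[-0.305, 0.952, 0.001], [0.952, 0.305, -0.001], [-0.001, 0.001, -1.0]]
ft_force: [0.4, -0.6, 0.4]
opening: 0.0849
grasp_force: 0.0
time: 19.85
position: [0.5149, -0.2247, 0.2422]
orientation: [[-0.002, 1.0, 0.001], [1.0, 0.002, -0.001], [-0.001, 0.001, -1.0]]
ft_force: [0.3, -0.9, 0.4]
opening: 0.0851
grasp_force: 0.0
[259.63442662 201.68499403]
194 151 (384, 512, 3)
```

View pics/w9.png

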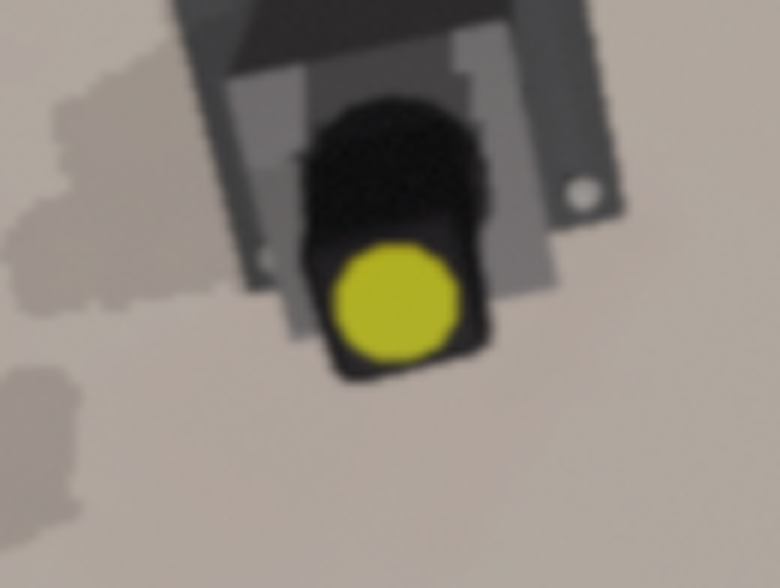

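Probe cap at crop (397,302), pixel (259.7,200.9); the handle's lower edge rises about 13° to the right, so the tool has to turn 13° (−2.15 units).

```bash
python3 - <<'E'
from rel import *
d=dict(np.load("pics/w9.npz"));T=d["T"];s=manip.sense()
P=plane(d,(259.7,200.9),.144,T);print(P,units(s,[P[0],P[1],.121]),s["position"])
# collar check from the side and scene cameras
for n in("side","scene"):
    e=manip.get_image(n);np.savez(f"pics/{n}9.npz",**e)
    hsv=cv2.cvtColor(e["image"],cv2.COLOR_RGB2HSV)
    for nm,lo,hi,r,z in(("or",(3,150,90),(18,255,255),.03,.03),("gr",(45,90,30),(95,255,255),.025,.05)):
        m=cv2.inRange(hsv,lo,hi);k,l,st,c=cv2.connectedComponentsWithStats(m)
        q=np.array([proj(e,(.5837+r*np.cos(t),.0111+r*np.sin(t),zz)) for t in np.linspace(0,6.28,60) for zz in(z,z+.02)])
        g=q.mean(0);o=[st[i].tolist() for i in range(1,k) if st[i,4]>20 and np.hypot(*(c[i]-g))<15]
        print(n,nm,"seen",o,"expected",q.min(0).round(1),q.max(0).round(1))
E
```

```text
[ 0.51503343 -0.22192887  0.144     ] [0.11 0.01 4.83] [ 0.51482667 -0.22465315  0.24180171]
side or seen [[259, 179, 21, 14, 128]] expected [257.9 174.5] [279.9 193.6]
side gr seen [[262, 174, 18, 13, 120]] expected [259.9 169.8] [278.4 186.8]
scene or seen [[219, 194, 19, 15, 74]] expected [218.  190.9] [239.3 209.9]
scene gr seen [[220, 187, 18, 15, 76]] expected [219.3 186.6] [237.3 203.4]
```

Both collars are where they should be in both cameras. Grasp the probe.

```bash
python3 -m creep '[[0.11,0.01,0,0,0,-1,60],[0,0,0,0,0,-1,60],[0,0,0.5,0,0,-0.15,60],[0,0,1,0,0,0,60],[0,0,1,0,0,0,60]]' 30; python3 -m creep '[[0,0,1,0,0,0,60],[0,0,0.8,0,0,0,60],[0,0,0.3,0,0,0,60],[0,0,0.2,0,0,0,60],[0,0,0,0,0,0,60]]'; python3 -m creep '[[0,0,0,0,0,0,60]]'; python3 -m creep '[[0,0,0,0,0,0,15],[0,0,0,0,0,0,15],[0,0,0,0,0,0,15],[0,0,0,0,0,0,15],[0,0,0,0,0,0,15]]'; python3 -m creep '[[0,0,0,0,0,0,15],[0,0,0,0,0,0,15],[0,0,0,0,0,0,15]]'
```

```text
time: 20.55
position: [0.5151, -0.2219, 0.1778]
orientation: [[-0.222, 0.975, 0.001], [0.975, 0.222, -0.0], [-0.001, 0.001, -1.0]]
ft_force: [0.0, -0.7, -0.1]
opening: 0.0599
grasp_force: 0.0
time: 21.05
position: [0.515, -0.2218, 0.1211]
orientation: [[-0.223, 0.975, -0.0], [0.975, 0.223, 0.0], [0.0, -0.0, -1.0]]
ft_force: [0.1, 0.8, 0.4]
opening: 0.0598
grasp_force: 0.0
time: 21.15
position: [0.5157, -0.2223, 0.1224]
orientation: [[-0.223, 0.975, 0.002], [0.975, 0.223, -0.001], [-0.001, 0.001, -1.0]]
ft_force: [0.1, 0.2, 0.6]
opening: 0.06
grasp_force: 0.0
time: 21.65
position: [0.5154, -0.2221, 0.1222]
orientation: [[-0.223, 0.975, 0.001], [0.975, 0.223, -0.001], [-0.001, 0.001, -1.0]]
ft_force: [-1.9, 0.8, 3.5]
opening: 0.0217
grasp_force: 30.0
time: 21.95
position: [0.5155, -0.2221, 0.1222]
orientation: [[-0.223, 0.975, 0.001], [0.975, 0.223, -0.001], [-0.001, 0.001, -1.0]]
ft_force: [-0.1, 0.5, 5.3]
opening: 0.0213
grasp_force: 30.1
```

Gripped at 21.3 mm. Lift and check the rod with the wrist camera, numerically by its red band.

```bash
python3 -m creep '[[0,0,-0.2,0,0,0,15],[0,0,-0.6,0,0,0,15],[0,0,-1,0,0,0,15],[0,0,-1,0,0,0,15],[0,0,-1,0,0,0,15]]'; python3 -m creep '[[0,0,-0.8,0,0,0,15],[0,0,-0.2,0,0,0,15],[0,0,0,0,0,0,15],[0,0,0,0,0,0,15],[0,0,0,0,0,0,15]]'
python3 - <<'E'
from rel import *
s=manip.sense();d=manip.get_image("wrist");T=wristT(s,d);np.savez("pics/w10.npz",T=T,**d)
p=s["position"];tip=p-[0,0,.1122]
P=lambda h:proj(d,tip+[0,0,h],T).round(1)
print(p,"tip",P(0),"band",P(50),P(.05),"flange",P(.08),units(s,(.5837,.0111,p[2])))
hsv=cv2.cvtColor(d["image"],cv2.COLOR_RGB2HSV)
for lo,hi in(((0,110,60),(6,255,255)),((172,110,60),(180,255,255)),((24,120,80),(36,255,255))):
    n,l,st,c=cv2.connectedComponentsWithStats(cv2.inRange(hsv,lo,hi));print([(st[i].tolist(),c[i].round(1).tolist()) for i in range(1,n) if st[i,4]>8])
u,v=P(0).astype(int);g=cv2.cvtColor(d["image"],cv2.COLOR_RGB2GRAY)
for r in range(v-90,v+30,6): print(r,g[r,u-30:u+31:2].tolist())
E
```

```text
time: 22.45
position: [0.5148, -0.2217, 0.2177]
orientation: [[-0.223, 0.975, -0.0], [0.975, 0.223, 0.0], [0.0, -0.0, -1.0]]
ft_force: [0.7, 0.1, -0.6]
opening: 0.0219
grasp_force: 29.6
time: 22.95
position: [0.5143, -0.2214, 0.2394]
orientation: [[-0.223, 0.975, -0.003], [0.975, 0.223, 0.002], [0.002, -0.002, -1.0]]
ft_force: [-0.6, 0.3, -1.2]
opening: 0.0218
grasp_force: 29.6
[ 0.51428226 -0.22144909  0.23942135] tip [259.8 198.8] band [259.9  92.7] [259.8 223.3] flange [259.8 244.5] [8.45 4.78 0.01]
[([119, 44, 10, 14, 115], [123.1, 50.6]), ([253, 215, 13, 7, 36], [259.2, 216.9])]
[]
[([239, 291, 41, 33, 1056], [259.0, 307.2])]
108 [185, 185, 184, 185, 185, 185, 185, 185, 162, 120, 120, 120, 120, 120, 120, 120, 120, 119, 119, 119, 118, 118, 117, 117, 116, 117, 117, 118, 148, 181, 181]
114 [185, 185, 185, 185, 185, 185, 185, 185, 178, 129, 119, 120, 120, 119, 119, 119, 119, 119, 118, 118, 118, 117, 117, 117, 117, 117, 117, 117, 129, 175, 180]
120 [185, 185, 186, 185, 185, 186, 185, 184, 157, 121, 120, 120, 120, 119, 119, 119, 118, 119, 119, 119, 118, 117, 117, 117, 117, 117, 116, 1
[... 1767 characters left out ...]
 103, 59, 61, 64, 66, 70, 106, 125, 125, 125, 125, 125, 124, 125, 124, 126, 132, 131, 130]
204 [184, 184, 184, 184, 163, 128, 127, 127, 127, 128, 127, 125, 85, 58, 61, 63, 66, 67, 86, 123, 126, 127, 126, 125, 126, 125, 125, 147, 181, 183, 183]
210 [184, 184, 184, 183, 183, 183, 183, 183, 183, 183, 183, 177, 93, 59, 62, 64, 66, 68, 94, 175, 183, 183, 182, 182, 181, 181, 182, 182, 183, 184, 185]
216 [184, 184, 184, 184, 184, 184, 184, 184, 184, 184, 184, 167, 78, 39, 39, 44, 41, 46, 81, 173, 183, 184, 183, 183, 184, 184, 184, 185, 186, 186, 187]
222 [185, 184, 185, 184, 184, 184, 184, 184, 184, 178, 150, 78, 22, 18, 20, 19, 19, 19, 25, 85, 151, 173, 182, 184, 184, 185, 185, 186, 186, 187, 186]
```

The band (259.2,216.9), rod columns 254–266 and cap (259.0) agree with an upright, centred probe. Go over the mouth.

```bash
python3 -m creep '[[0.4,0.2,0,0,0,0,15],[0.9,0.5,0,0,0,0,15],[1,0.57,0,0,0,0,15],[1,0.57,0,0,0,0,15],[1,0.57,0,0,0,0,15]]'; python3 -m creep '[[1,0.57,0,0,0,0,15],[1,0.57,0,0,0,0,15],[1,0.57,0,0,0,0,15],[0.75,0.43,0,0,0,0,15],[0.4,0.23,0,0,0,0,15]]'; python3 -m creep '[[0,0,0,0,0,0,15],[0,0,0,0,0,0,15],[0,0,0,0,0,0,15],[0,0,0,0,0,0,15],[0,0,0,0,0,0,15]]'
python3 - <<'E'
from rel import *
s=manip.sense();p=s["position"];print(p,units(s,(.5837,.0111,.1422)))
for i in range(1):
    d=manip.get_image("wrist");T=wristT(s,d);np.savez("pics/w11.npz",T=T,**d)
    hsv=cv2.cvtColor(d["image"],cv2.COLOR_RGB2HSV);print("tip pred",proj(d,p-[0,0,.1122],T),"band",proj(d,p-[0,0,.0622],T),"mouth",proj(d,(.5837,.0111,.08),T))
    m=cv2.inRange(hsv,(45,90,30),(95,255,255));n,l,st,c=cv2.connectedComponentsWithStats(m);print([x.tolist() for x in st[1:] if x[4]>50])
    print(ringfit(d,T,"gr",(.5837,.0111),.025,.05)[0],ringfit(d,T,"or",(.5837,.0111),.03,.03)[0])
    g=cv2.cvtColor(d["image"],cv2.COLOR_RGB2GRAY);u,v=proj(d,(.5837,.0111,.08),T).astype(int)
    for r in range(v-24,v+40,4): print(r,u-40,g[r,u-40:u+41:2].tolist())
E
```

```text
time: 23.5
position: [0.5498, -0.1018, 0.2408]
orientation: [[-0.223, 0.975, -0.001], [0.975, 0.223, 0.001], [0.001, -0.0, -1.0]]
ft_force: [-0.3, 0.0, -0.3]
opening: 0.0218
grasp_force: 29.6
time: 24.0
position: [0.5843, 0.013, 0.2408]
orientation: [[-0.225, 0.974, -0.001], [0.974, 0.225, 0.001], [0.001, -0.001, -1.0]]
ft_force: [-0.4, -1.2, -0.4]
opening: 0.0219
grasp_force: 29.6
time: 24.5
position: [0.5842, 0.01, 0.2413]
orientation: [[-0.222, 0.975, -0.0], [0.975, 0.222, -0.0], [-0.0, -0.0, -1.0]]
ft_force: [-0.6, 1.1, -0.3]
opening: 0.0222
grasp_force: 29.6
[0.58422703 0.00999957 0.24131856] [ 0.05 -0.01  3.96]
tip pred [259.49019699 198.48967146] band [259.56577581 223.161898  ] mouth [259.16153878 180.71935337]
[[236, 153, 48, 48, 757]]
[0.58409334 0.00983711] [0.58346178 0.01969923]
156 219 [125, 125, 125, 123, 123, 114, 110, 105, 71, 73, 73, 65, 65, 53, 46, 49, 59, 71, 80, 88, 89, 68, 71, 76, 71, 53, 47, 57, 73, 76, 77, 77, 78, 75, 86, 116, 120, 120, 120, 120, 119]
160 219 [124, 124, 124, 119, 110, 109, 109, 105, 100, 89, 62, 52, 51, 75, 89, 81, 63, 67, 62, 59, 59, 60, 60, 
[... 2190 characters left out ...]
125, 124, 124, 124, 123, 124, 124, 124, 124, 123, 123, 123, 123, 124, 123, 123]
208 219 [107, 129, 129, 129, 130, 129, 128, 129, 130, 130, 128, 128, 127, 127, 127, 128, 125, 77, 57, 59, 62, 64, 65, 81, 121, 124, 124, 125, 125, 125, 127, 128, 129, 131, 133, 134, 136, 140, 144, 147, 152]
212 219 [135, 135, 136, 139, 141, 142, 148, 149, 154, 155, 161, 160, 151, 167, 172, 173, 168, 87, 58, 60, 62, 65, 66, 91, 168, 178, 178, 178, 178, 178, 178, 178, 178, 178, 178, 178, 179, 180, 181, 181, 181]
216 219 [182, 182, 182, 182, 181, 182, 182, 182, 181, 182, 182, 182, 174, 157, 180, 181, 164, 76, 37, 38, 44, 40, 43, 78, 168, 179, 179, 180, 179, 180, 180, 180, 180, 180, 180, 181, 181, 181, 181, 181, 181]
```

Rim columns 245–273 and rows 168–192 (centre 259,180) and rod columns 254–264.5 match the predictions: the rod is in line. Lower to just above the mouth, then in.

```bash
python3 -m creep '[[0.03,0,0.2,0,0,0,15],[0,0,0.4,0,0,0,15],[0,0,0.4,0,0,0,15],[0,0,0.2,0,0,0,15],[0,0,0,0,0,0,15]]'; python3 -m creep '[[0,0,0,0,0,0,15],[0,0,0,0,0,0,15],[0,0,0,0,0,0,15]]'
python3 - <<'E'
from rel import *
s=manip.sense();print(s["position"],units(s,(.5837,.0111,.1422)))
E
```

```text
time: 25.05
position: [0.5833, 0.0116, 0.2093]
orientation: [[-0.223, 0.975, -0.003], [0.975, 0.223, 0.0], [0.001, -0.003, -1.0]]
ft_force: [-1.0, 0.2, -0.5]
opening: 0.0219
grasp_force: 29.6
time: 25.35
position: [0.5845, 0.0114, 0.2119]
orientation: [[-0.223, 0.975, 0.001], [0.975, 0.223, -0.0], [-0.0, 0.001, -1.0]]
ft_force: [0.6, 0.3, -0.6]
opening: 0.0219
grasp_force: 29.6
[0.5845042  0.01143373 0.21192784] [-0.   -0.04  2.79]
```

```bash
python3 -m creep '[[0,-0.02,0.2,0,0,0,15],[0,0,0.2,0,0,0,15],[0,0,0.2,0,0,0,15],[0,0,0.2,0,0,0,15],[0,0,0.2,0,0,0,15]]'; python3 -m creep '[[0,0,0.2,0,0,0,15],[0,0,0.2,0,0,0,15],[0,0,0.1,0,0,0,15],[0,0,0,0,0,0,15]]'
```

```text
time: 25.85
position: [0.5835, 0.0113, 0.1855]
orientation: [[-0.223, 0.975, -0.001], [0.975, 0.223, 0.0], [0.0, -0.001, -1.0]]
ft_force: [-0.3, -0.6, -1.4]
opening: 0.0215
grasp_force: 29.6
time: 26.25
position: [0.5834, 0.0113, 0.1732]
orientation: [[-0.223, 0.975, -0.001], [0.975, 0.223, 0.0], [0.0, -0.001, -1.0]]
ft_force: [0.0, -0.8, -0.2]
opening: 0.0219
grasp_force: 29.6
```

```bash
python3 -m creep '[[0,0.01,0.2,0,0,0,15],[0,0,0.2,0,0,0,15],[0,0,0.2,0,0,0,15],[0,0,0.2,0,0,0,15],[0,0,0.2,0,0,0,15]]'; python3 -m creep '[[0,0,0.15,0,0,0,15],[0,0,0.08,0,0,0,15],[0,0,0,0,0,0,15],[0,0,0,0,0,0,15],[0,0,0,0,0,0,15]]'
python3 - <<'E'
from rel import *
s=manip.sense();p=s["position"];print(p,units(s,(.5837,.0111,.1422)))
for n in("side","scene"):
    d=manip.get_image(n);hsv=cv2.cvtColor(d["image"],cv2.COLOR_RGB2HSV);u=proj(d,p-[0,0,.0622]);print(n,"band pred",u)
    for lo,hi in(((0,110,40),(5,255,255)),((170,110,40),(180,255,255))):
        k,l,st,c=cv2.connectedComponentsWithStats(cv2.inRange(hsv,lo,hi));print([(st[i].tolist(),c[i].round(1).tolist()) for i in range(1,k) if np.hypot(*(c[i]-u))<15])
E
```

```text
time: 26.75
position: [0.5838, 0.0114, 0.1482]
orientation: [[-0.223, 0.975, -0.0], [0.975, 0.223, 0.0], [0.0, -0.0, -1.0]]
ft_force: [0.7, 0.2, -0.1]
opening: 0.0219
grasp_force: 29.6
time: 27.25
position: [0.5842, 0.0114, 0.1434]
orientation: [[-0.223, 0.975, 0.001], [0.975, 0.223, -0.0], [-0.0, 0.001, -1.0]]
ft_force: [0.7, -0.1, -0.5]
opening: 0.0218
grasp_force: 29.6
[0.58417736 0.01136547 0.14342578] [-0.01 -0.02  0.05]
side band pred [269.44631087 171.84222357]
[([269, 173, 3, 1, 3], [270.0, 173.0])]
[]
scene band pred [227.84863671 189.02169394]
[([227, 188, 3, 2, 4], [228.2, 188.8])]
[]
```

The band is at the mouth in both cameras and the rod is centred. Settle and hand in.

```bash
python3 -m creep '[[0,0,0,0,0,0,15],[0,0,0,0,0,0,15],[0,0,0,0,0,0,15],[0,0,0,0,0,0,15],[0,0,0,0,0,0,15]]'; python3 -c "
from plant import manip
print(manip.close_job())"
```

```text
time: 27.85
position: [0.5839, 0.0114, 0.1431]
orientation: [[-0.223, 0.975, -0.0], [0.975, 0.223, 0.0], [0.0, -0.0, -1.0]]
ft_force: [0.3, 0.0, -0.4]
opening: 0.0219
grasp_force: 29.6
the job is handed in; nothing more can be done
None
```

The job is handed in at 27.85 s: by my measurements both collars are home on the sleeve and the probe is held centred in the bore with its tip about 49 mm deep; the hand-in returned no verdict.

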